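Hang the green-ended sampling cup on its slanted drying arm

ROBOT

A 6-joint arm with a two-finger parallel gripper is mounted at the origin on the work surface. World frame = base frame: x ahead of the robot, y to its left, z up, the work surface at z = 0. Lengths are in m, angles in rad, forces in N, time in s.
With the tool pointing down it reaches from about 0.3 to 0.875 m from the base axis. Payload 6.4 kg.
Tool frame: the origin (TCP) lies on the front face of the gripper's body, between the roots of the fingers; the fingertips stand 73 mm ahead of it and the grasp point (between the pads) lies ctrl.pinch_z ahead of it (ctrl.pinch_z is the distance from the TCP to the grasp point, in m); z points along the fingers, x is the direction in which the jaws open and shut, and the axes are right-handed (so a half turn about z gives the same grasp; the last joint's range is limited). The gripper opens to 85 mm and grips with 20 to 120 N. Pads are 22 mm wide; open, the fingers measure 114 mm over their backs; the gripper's body (76 mm by 85 mm) begins 54 mm behind the grasp point. The pads swing forward as they close: fully open they stand 13 mm farther back than shut.
Start: joints at [-1.421, 0.181, 1.607, -0, 1.354, -0.206], TCP at [0.2, -0.539, 0.304] pointing down, gripper open.
Joint ranges: [-2.99, 2.99], [-0.89, 2.07], [0.3, 2.58], [-1.14, 4.28], [0, 2.63], [-3.12, 3.12]. Speed limits (rad/s): [2.57, 2.57, 3.01, 3.14, 3.14, 3.14].

INTERFACE

Orientations are given as a unit quaternion [w, x, y, z].
In Python, from bench import ctrl gives the robot as it stands.
- The arm moves only by the tool move_arm, never from a script. Its argument "rows" is text: rows parted by semicolons, each of 7 numbers parted by spaces: the shift along the tool's x, y, z in cm, then the turn, a rotation vector about the tool's x, y, z in degrees, then the opening, from 0 (shut) to 1 (fully open). In form: x y z rx ry rz grip; .... A call has 1 to 20 rows; each row shifts and turns the commanded pose from where the row before left it, along the tool's axes as they then stand; what a row does not reach is not made up. A row lasts 1/10 s, in which the tool goes at most 50 mm and 8.59 degrees, less where a joint would pass 70% of its speed; a pose out of reach is approached as far as the arm can. A call with a gripper value outside its range is refused whole. The fingers move at their own pace and stop on an object; the grip force is fixed at half the most. Time passes only in rows, so rows that do not move let the fingers close. It gives the time, the measured TCP pose, the force and the opening at its end, in the units of the state.
- ctrl.get_obs(): the state, without advancing time (a new reading comes with each control period).
- ctrl.camera(name): name is "scene" or "top"; returns a dict with "color" (384x512x3 uint8, blue, green, red), "fx", "fy", "cx", "cy" (pixels), "k1" (the pictures are not rectified: a ray, as slopes to the right and down, at radius r is drawn at 1 + k1 r^2 times it, then the intrinsics apply), "rvec" (rotation vector, rad) and "tvec" (3), from world to camera coordinates, as OpenCV has them. Camera axes: x right, y down, z forward; pixel columns grow to the right and rows downward; lengths in m; the calibration is good to about 2 mm. A picture is of the moment at which its call begins. There is no depth.
- ctrl.hand_in(): hands the job in, once; it reports no verdict.
Trained networks look in the newest picture that a camera, given by its name, has taken for a name from the list of things; names that differ only in an ending like _2 or _b are one class to them, and where a whole thing is asked for, a point or a joint stands for the part that bears it (a point fixed in the world has none). Each returns a list of dicts, best first, with "confidence" (0 to 1); they miss things now and then, are a little off and sometimes report something else, mostly with a low value. They report only what shows in the picture. A call takes as long as a camera call. They do not tell look-alikes from the thing itself.
- ctrl.look_for(camera, query): "bbox" ([left, top, right, bottom] in pixels, round what is visible of it).
- ctrl.trace(camera, query): "region" (384x512 bool, what is visible of it) and "bbox" ([left, top, right, bottom] in pixels, round what is visible of it).
The state is a dict: "time_s": time; "q": joint angles; "dq": joint speeds; "joint_efforts": joint torques, N m; "eef_pos": TCP position; "eef_rot": TCP orientation; "wrist_force": force on the tool from outside, world axes, zero at the start; "torque": the same for the moment, N m; "opening": opening from 0.0 (shut) to 1.0 (fully open).
Only numpy, scipy, OpenCV 4.12 (cv2) and the standard library are available. Lean on these libraries where they do the work, as an engineer would, in place of code of your own. Each camera call takes 0.05 s, during which the arm holds its last target.

TASK

Pick up the upside-down steel sampling cup with the green end and hang it on the slanted arm of the green drying stand: tilt it in line with the arm, slide it down along the arm while still holding it, let go only when it is well down the arm, and leave it hanging with its rim resting on the green collar. Do not disturb the orange-ended cup or the honey jar.

Things in the scene. Friction and masses are not known exactly. Their poses are not given: they have to be found in the camera images.
- cup_green: The cup to hang: round straight steel cup, 52 mm outside and 46 mm inside diameter, 100 mm tall, 94 mm deep inside, about 0.18 kg, standing upside down, its closed end (uppermost, last 14 mm) green. Origin: centre of the open mouth, in the plane of the rim; z points from the mouth to the closed end (up at the start). Any yaw of the grasp will do.
- holder_green: Slanted arm of the green stand (fixed to the table): white round peg, 24 mm diameter, 81 mm long, on a green collar 76 mm in diameter. Origin: centre of the collar's upper face, where the peg starts, 95 mm above the table; z runs along the peg to its tip, 35 degrees from vertical, leaning roughly towards the robot; y is level. Cup hung: its z along this z, mouth centre within 11 mm of the peg axis; let go, it sags some 8 degrees (its play).
- cup_orange: Bystander: a cup of the same shape and size, also upside down, with an orange closed end. Origin: centre of its mouth, on the table; z up.
- jar: Bystander: closed amber honey jar, brass-coloured lid, 64 mm diameter, 95 mm tall, standing. Origin: centre of its underside; z up. Cups and jar stand with centres at least 120 mm apart. Not listed: a stand like the green one but with an orange collar, peg tip 165 mm high, fixed with its centre 170 to 310 mm from the green stand's.
Things that resemble listed ones, but are neither listed nor needed, are in the scene too. What is shaped like the part that bears holder_green but pink is not meant. What is shaped like the cup_green but purple is not meant.

How it is judged:
By the outcome, as a careful person would: the job done as asked, in the order asked, and still so for the second after the job is handed in, with the robot touching nothing.
It also fails if it takes over 38 s, if anything falls off the work surface, if the arm or the gripper's body presses on something with over 40 N, if the wrist force passes 120 N, or if a joint passes its speed limit or range.

## Working session

There is one attempt and no reset: what is moved stays moved. The work goes in short steps, Python scripts to look and compute and a tool call to move; the robot and the scene stay as the last step left them, time stands still between calls to the robot, and variables do not carry over. Pictures are saved under pics/ and viewed, and the job is handed in when it is done.

Besides the shell and the picture viewer there is one more tool, called after ">>>" as a command line: name --argument value ..., lists and objects as JSON in quotes. move_arm: Moves the arm, as the interface text tells. Its arguments: {"type":"object","properties":{"rows":{"type":"string"}},"required":["rows"]}

```bash
ls; mkdir -p pics
python3 - <<'E'
from bench import ctrl
import cv2,json
o=ctrl.get_obs();print({k:o[k] for k in('time_s','q','eef_pos','eef_rot','wrist_force','opening')},ctrl.pinch_z)
for n in('scene','top'):
    c=ctrl.camera(n);cv2.imwrite(f'pics/{n}0.png',c['color']);print(n,[c[k] for k in('fx','fy','cx','cy','k1','rvec','tvec')])
    for q in('cup_green','holder_green','cup_orange','jar'):
        print(q,[(r['confidence'],[int(v) for v in r['bbox']]) for r in ctrl.look_for(n,q)])
E
```

```text
pics
{'time_s': 0.0, 'q': array([-1.42129159e+00,  1.81524069e-01,  1.60805554e+00,  1.67386784e-05,
        1.35375823e+00, -2.06275898e-01]), 'eef_pos': array([ 0.20025199, -0.53853644,  0.3029706 ]), 'eef_rot': array([-6.39891079e-04,  8.21071799e-01, -5.70824263e-01, -5.93315603e-04]), 'wrist_force': array([ 0.03195296, -0.61643635, -0.02126224]), 'opening': 0.9968878326881762} 0.0539
scene [394.45806858886925, 394.45806858886925, 257.3732205875214, 189.51357920223242, 0.01619606351667927, array([ 1.19407108,  2.28321204, -1.00254432]), array([ 0.18957504, -0.29109287,  1.59322732])]
cup_green [(0.84, [192, 163, 209, 195]), (0.76, [154, 168, 179, 201])]
holder_green [(0.76, [362, 167, 389, 204]), (0.69, [391, 246, 425, 287]), (0.66, [307, 207, 336, 247]), (0.33, [152, 167, 177, 202])]
cup_orange [(0.8, [153, 126, 173, 160]), (0.49, [210, 143, 231, 177])]
jar [(0.75, [211, 143, 233, 177]), (0.45, [304, 207, 336, 246])]
top [460.2891102243895, 460.2891102243895, 254.29789844399485, 185.01344359492228, -0.09468212930162981, array([ 2.14201039, -2.17195635,  0.12892148]), array([0.12958391, 0.51335868, 1.56199284])]
cup_green [(0.69, [315, 135, 332, 156]), (0.47, [295, 158, 312, 176])]
holder_green [(0.79, [148, 210, 173, 234]), (0.75, [100, 147, 125, 172]), (0.58, [165, 146, 184, 168])]
cup_orange [(0.51, [368, 180, 383, 198])]
jar []
```

Run:
```python
import cv2
a=cv2.imread('pics/scene0.png');b=cv2.imread('pics/top0.png')
cv2.imwrite('pics/s1.png',cv2.resize(a[110:300,130:440],None,fx=2.55,fy=2.55,interpolation=2))
cv2.imwrite('pics/t1.png',cv2.resize(b[110:260,80:400],None,fx=2.5,fy=2.5,interpolation=2))
```

```text
(no output)
```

View pics/s1.png

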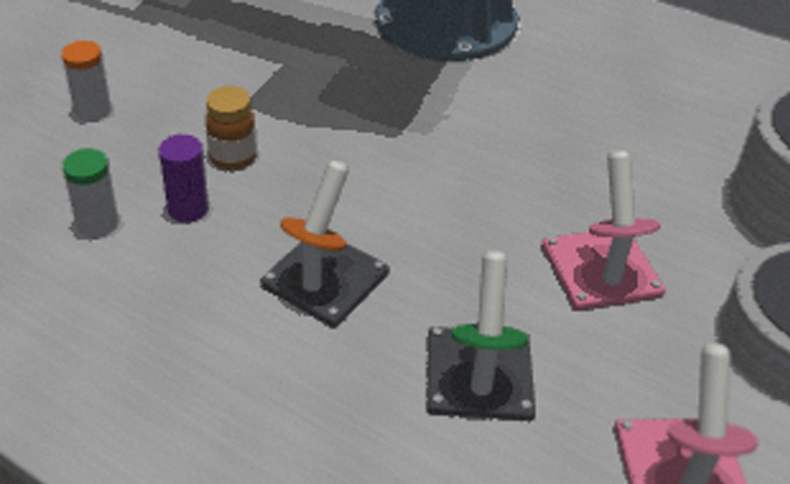

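View pics/t1.png

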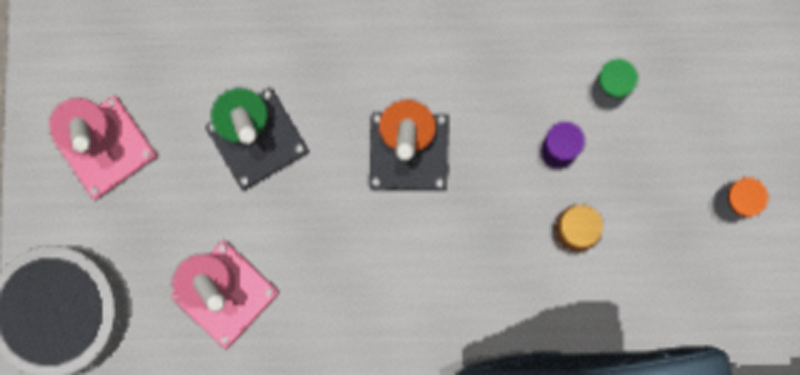

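Two-view fit. The candidates in `top` are these:
- **Cups:** green cap at about (327,141), purple cup at (305,167). I take the green one: steel body, green end.
- **Stands:** green collar at about (176,156), orange at (243,160), pink at (111,160) and (161,222). I take the green one.

```bash
cat > h.py <<'E'
import numpy as np,cv2
from scipy.optimize import minimize
from scipy.spatial.transform import Rotation as R
def proj(c,P):
    P=np.atleast_2d(P)@cv2.Rodrigues(np.array(c['rvec']))[0].T+np.array(c['tvec'])
    s=P[:,:2]/P[:,2:]; r2=(s**2).sum(1,keepdims=True); s=s*(1+c['k1']*r2)
    return s*[c['fx'],c['fy']]+[c['cx'],c['cy']]
def circ(o,Rm,r,z,n=40):
    t=np.linspace(0,2*np.pi,n,endpoint=False)
    return np.c_[r*np.cos(t),r*np.sin(t),0*t+z]@Rm.T+o
S=6
def hullmask(c,sets,box):
    x0,y0,x1,y1=box; m=np.zeros(((y1-y0)*S,(x1-x0)*S),np.uint8)
    for P in sets:
        p=((proj(c,P)-[x0,y0]+.5)*S*16).astype(np.int32)
        cv2.fillConvexPoly(m,cv2.convexHull(p),1,shift=4)
    return cv2.resize(m.astype(np.float32),(x1-x0,y1-y0),interpolation=cv2.INTER_AREA)
def hold_R(yaw,tilt=np.radians(35)):
    z=np.array([np.sin(tilt)*np.cos(yaw),np.sin(tilt)*np.sin(yaw),np.cos(tilt)])
    y=np.array([-np.sin(yaw),np.cos(yaw),0]); return np.c_[np.cross(y,z),y,z]
def green(img):
    h=cv2.cvtColor(img,cv2.COLOR_BGR2HSV); return ((h[...,0]>50)&(h[...,0]<80)&(h[...,1]>90)).astype(np.uint8)
def blobs(img):
    n,l,st,ce=cv2.connectedComponentsWithStats(green(img)); return [(st[i].tolist(),ce[i].round(2).tolist()) for i in range(1,n) if st[i][4]>15]
E
python3 - <<'E'
from h import *
from bench import ctrl
import pickle
C={n:ctrl.camera(n) for n in('scene','top')}; pickle.dump(C,open('C0.pkl','wb'))
for n in C: print(n,blobs(C[n]['color']))
for n in C:
    for q in('cup_green','holder_green'):
        print(n,q,[(r['confidence'],r['bbox'],int(r['region'].sum())) for r in ctrl.trace(n,q)])
a=C['scene']['color'][235:300,280:350];b=C['top']['color'][130:195,155:215]; d=C['top']['color'][120:180,290:345];e=C['scene']['color'][155:215,145:215]
z=lambda i:cv2.resize(i,(390,290),interpolation=2)
cv2.imwrite('pics/z1.png',np.vstack([np.hstack([z(C['scene']['color'][195:255,295:345]),z(b)]),np.hstack([z(e),z(d)])]))
E
```

```text
scene [([176, 1, 39, 57, 489], [193.64, 16.74]), ([126, 5, 23, 24, 172], [137.23, 14.2]), ([131, 29, 11, 39, 77], [136.08, 48.39]), ([140, 72, 5, 11, 22], [141.82, 75.91]), ([155, 168, 17, 14, 192], [163.07, 174.79]), ([307, 237, 30, 10, 192], [321.62, 242.15])]
top [([319, 134, 16, 15, 179], [326.73, 140.94]), ([165, 146, 22, 21, 273], [174.88, 154.51])]
scene cup_green [(0.87, [152.1, 169.0, 176.9, 203.9], 603), (0.75, [195.2, 165.9, 211.1, 196.5], 572)]
scene holder_green [(0.72, [392.3, 247.6, 427.0, 289.1], 672), (0.7, [361.3, 168.1, 390.3, 204.2], 430), (0.65, [306.4, 207.7, 335.8, 246.5], 518)]
top cup_green [(0.66, [316.9, 132.5, 334.4, 153.0], 256)]
top holder_green [(0.95, [164.0, 146.2, 183.6, 168.4], 390), (0.56, [99.2, 150.9, 126.0, 170.7], 356)]
```

View pics/z1.png

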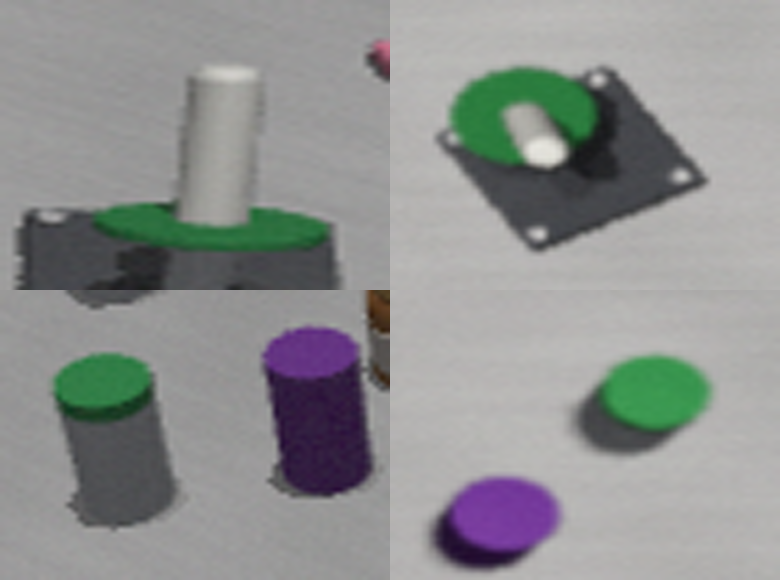

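The crop confirms both: the cup with the green end on a steel body, and the green collar with a white peg. The peg tip is at about scene (323.8,210) and top (178.8,163.6). Next I fit the poses.

```bash
cat > fit.py <<'E'
from h import *
import pickle
C=pickle.load(open('C0.pkl','rb'))
bx={'scene':((145,160,185,215),(300,200,345,255)),'top':((305,122,345,165),(158,138,195,178))}
def fitcup(cams):
    def f(p):
        e=0
        for n in cams:
            b=bx[n][0]; g=green(C[n]['color'])[b[1]:b[3],b[0]:b[2]]
            o=np.array([p[0],p[1],0]);I=np.eye(3)
            m=hullmask(C[n],[np.r_[circ(o,I,.026,.1),circ(o,I,.026,.086)]],b)
            e+=((m-g)**2).sum()
        return e
    return f
def fithold(cams):
    tip={'scene':(323.8,209.9),'top':(178.8,163.6)}
    def f(p):
        e=0; o=np.array([p[0],p[1],.095]);Rm=hold_R(p[2])
        for n in cams:
            b=bx[n][1]; g=green(C[n]['color'])[b[1]:b[3],b[0]:b[2]]
            m=hullmask(C[n],[np.r_[circ(o,Rm,.038,0),circ(o,Rm,.038,-.006)]],b)
            k=hullmask(C[n],[np.r_[circ(o,Rm,.012,0),circ(o,Rm,.012,.081)]],b)
            e+=((m*(1-k)-g)**2).sum()+2*((proj(C[n],o+Rm[:,2]*.081)[0]-tip[n])**2).sum()
        return e
    return f
def ray(n,px,z):
    from scipy.optimize import fsolve
    return fsolve(lambda q:proj(C[n],[q[0],q[1],z])[0]-px,[.5,0])
print('ray cup',ray('scene',(163,174),.1),ray('top',(326.7,140.9),.1),'col',ray('scene',(321.6,242),.095),ray('top',(174.5,154.5),.095),'tip',ray('scene',(323.8,209.9),.1614),ray('top',(178.8,163.6),.1614))
def mn(f,x0,st):
    best=None
    for s in (1,.4):
        x0=np.array(x0); sim=np.vstack([x0]+[x0+s*np.eye(len(x0))[i]*st[i] for i in range(len(x0))])
        r=minimize(f,x0,method='Nelder-Mead',options=dict(initial_simplex=sim,xatol=1e-5,fatol=1e-3)); x0=r.x
    return r.x.round(4),round(r.fun,1)
if __name__=='__main__':
    for cams in(['scene'],['top'],['scene','top']):
        print(cams,'cup',mn(fitcup(cams),ray('top',(326.7,140.9),.1),[.01,.01]))
        c=ray('top',(174.5,154.5),.095);t=ray('top',(178.8,163.6),.1614)
        print('hold',mn(fithold(cams),[*c,np.arctan2(*(t-c)[::-1])],[.01,.01,.2]))
    print('bystanders top px -> xy', {k:ray('top',px,z).round(3) for k,px,z in(('purple',(305.5,167),.1),('jar',(312,201),.095),('orange',(379,189),.1),('orange stand tip',(242,172),.165),('pink tip',(112,167.5),.165),('pink2 tip',(166,231),.165))})
E
python3 fit.py
```

```text
ray cup [ 0.65632118 -0.11820192] [ 0.6526461 -0.1230559] col [0.61535754 0.39221862] [0.61452417 0.38933068] tip [0.57402917 0.36819124] [0.57177529 0.36336765]
['scene'] cup (array([ 0.6526, -0.1235]), np.float64(19.6))
hold (array([ 0.61  ,  0.3889, -2.6236]), np.float64(17.2))
['top'] cup (array([ 0.654 , -0.1238]), np.float64(14.6))
hold (array([ 0.609 ,  0.3863, -2.6264]), np.float64(19.1))
['scene', 'top'] cup (array([ 0.6533, -0.1238]), np.float64(35.8))
hold (array([ 0.6101,  0.3876, -2.6232]), np.float64(51.3))
bystanders top px -> xy {'purple': array([ 0.565, -0.049]), 'jar': array([ 0.451, -0.068]), 'orange': array([ 0.487, -0.293]), 'orange stand tip': array([0.541, 0.161]), 'pink tip': array([0.562, 0.579]), 'pink2 tip': array([0.357, 0.402])}
```

>>> move_arm --rows "0 0 0 0 0 -8.4 1; 0 0 0 0 0 -8.4 1; 0 0 0 0 0 -8.4 1; 0 0 0 0 0 -8.4 1; 0 0 0 0 0 -8.4 1; 0 0 0 0 0 -8.4 1; 0 0 0 0 0 -8.4 1; 2 -2.7 0 0 0 0 1; 2 -2.7 0 0 0 0 1; 2 -2.7 0 0 0 0 1; 2 -2.7 0 0 0 0 1; 2 -2.7 0 0 0 0 1; 2 -2.7 0 0 0 0 1; 2 -2.7 0 0 0 0 1; 2 -2.7 0 0 0 0 1; 2 -2.7 0 0 0 0 1; 2 -2.7 0 0 0 0 1; 2 -2.7 0 0 0 0 1; 2 -2.7 0 0 0 0 1; 2 -2.7 0 0 0 0 1"

```text
time_s: 2.8
eef_pos: [0.5225, -0.242, 0.3041]
eef_rot: [0.0, 0.996, -0.094, 0.0]
wrist_force: [0.2, -1.0, 0.2]
opening: 1.002
```

```bash
cat >> h.py <<'E'
def st():
    from bench import ctrl
    o=ctrl.get_obs(); q=o['eef_rot']; Rm=R.from_quat([q[1],q[2],q[3],q[0]]).as_matrix()
    return o,np.array(o['eef_pos']),Rm
def goal(p,Rg=None):
    o,e,Rm=st(); print('t',round(o['time_s'],2),'tcp',e.round(4),'open',round(o['opening'],3),'F',np.round(o['wrist_force'],1),'q',np.round(o['q'],2))
    print('shift cm (tool):',((np.array(p)-e)@Rm*100).round(2))
    if Rg is not None: print('rotvec deg (tool):',np.degrees(R.from_matrix(Rm.T@Rg).as_rotvec()).round(2))
def down(az):
    a=np.radians(az); x=np.array([np.cos(a),np.sin(a),0]); z=np.array([0,0,-1.]); return np.c_[x,np.cross(z,x),z]
E
python3 -c "
from h import *
goal([.6533,-.1238,.126],down(-10.7))"
```

```text
t 2.8 tcp [ 0.5225 -0.242   0.3041] open 1.002 F [ 0.2 -1.   0.2] q [-0.64  0.18  1.61 -0.    1.35 -0.45]
shift cm (tool): [ 10.62 -14.06  17.81]
rotvec deg (tool): [ 0.01 -0.02 -0.11]
```

>>> move_arm --rows "2.1 -2.8 2 0 0 0 1; 2.1 -2.8 2 0 0 0 1; 2.1 -2.8 2 0 0 0 1; 2.1 -2.8 2 0 0 0 1; 2.1 -2.8 0 0 0 0 1; 0 0 0 0 0 0 1; 0 0 0 0 0 0 1"

```text
time_s: 3.5
eef_pos: [0.6512, -0.1246, 0.2236]
eef_rot: [0.0, 0.996, -0.093, -0.0]
wrist_force: [-0.6, -0.3, -0.0]
opening: 1.002
```

```bash
python3 -c "
from h import *
goal([.6533,-.1238,.126],down(-10.7))
from bench import ctrl
for n in('scene','top'): cv2.imwrite('pics/b_'+n+'.png',cv2.resize(ctrl.camera(n)['color'][80:280,100:360],None,fx=2.2,fy=2.2))
a=cv2.imread('pics/b_scene.png');cv2.imwrite('pics/b.png',a)"
```

```text
t 3.5 tcp [ 0.6512 -0.1246  0.2236] open 1.002 F [-0.6 -0.3 -0. ] q [-0.37  0.45  1.44 -0.    1.26 -0.18]
shift cm (tool): [ 0.2  -0.12  9.76]
rotvec deg (tool): [ 0.01  0.03 -0.02]
```

View pics/b.png

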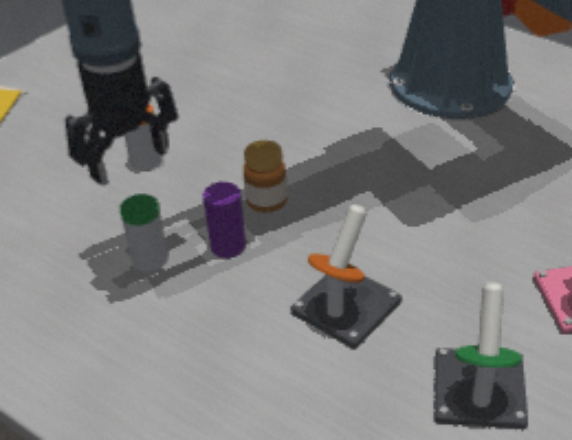

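The gripper hangs above the green-ended cup (crop 142,235) and clear of everything else. Now I descend and close.

>>> move_arm --rows "0.2 -0.1 2 0 0 0 1; 0 0 2 0 0 0 1; 0 0 2 0 0 0 1; 0 0 2 0 0 0 1; 0 0 1.7 0 0 0 1; 0 0 0 0 0 0 1; 0 0 0 0 0 0 0; 0 0 0 0 0 0 0; 0 0 0 0 0 0 0; 0 0 0 0 0 0 0; 0 0 0 0 0 0 0; 0 0 0 0 0 0 0; 0 0 0 0 0 0 0; 0 0 0 0 0 0 0; 0 0 0 0 0 0 0; 0 0 0 0 0 0 0"

```text
time_s: 5.2
eef_pos: [0.6541, -0.125, 0.1288]
eef_rot: [0.001, 0.996, -0.094, 0.001]
wrist_force: [0.6, -0.1, 7.0]
opening: 0.588
```

```bash
python3 -c "
from h import *
goal([.6533,-.1238,.22],down(-10.7))
from bench import ctrl
print(ctrl.pinch_z)"
```

```text
t 5.2 tcp [ 0.6541 -0.125   0.1288] open 0.588 F [ 0.6 -0.1  7. ] q [-0.37  0.56  1.48 -0.    1.1  -0.18]
shift cm (tool): [-0.08 -0.1  -9.12]
rotvec deg (tool): [ 0.04 -0.17 -0.11]
0.0539
```

>>> move_arm --rows "0 0 -1 0 0 0 0; 0 0 -2 0 0 0 0; 0 0 -3 0 0 0 0; 0 0 -3 0 0 0 0; 0 0 -3 0 0 0 0; 0 0 -3 0 0 0 0; 0 0 -3 0 0 0 0; 0 0 -2 0 0 0 0; 0 0 0 0 0 0 0; 0 0 0 0 0 0 0"

```text
time_s: 6.2
eef_pos: [0.6528, -0.1243, 0.3263]
eef_rot: [-0.0, 0.996, -0.094, -0.0]
wrist_force: [0.3, 0.4, -2.5]
opening: 0.589
```

```bash
cat > plan.py <<'E'
from h import *
from bench import ctrl
o=np.array([.6101,.3876,.095]); H=hold_R(-2.623); pz=H[:,2]
# tool z=-pz, x in the tilt plane pointing outward/up-ish
z=-pz; x=-H[:,0]; 
if x[:2]@o[:2]<0: x=-x
G=np.c_[x,np.cross(z,x),z]
def tcp(s,L=.129): return o+pz*(s+L)
E
python3 -c "
from plan import *
C={n:ctrl.camera(n) for n in('scene','top')}
import pickle;pickle.dump(C,open('C1.pkl','wb'))
for n in C: print(n,blobs(C[n]['color']))
print(G.round(3)); 
for s in(.13,.1,.02,0): print(s,tcp(s).round(4))
goal(tcp(.12),G)
o_,e,Rm=st()
for n in C: print(proj(C[n],[e+Rm@[0,0,.029],e+Rm@[0,0,.129]]).round(1))
cv2.imwrite('pics/c.png',np.vstack([cv2.resize(C['scene']['color'][90:190,120:250],None,fx=3,fy=3),cv2.resize(C['top']['color'][90:190,270:400],None,fx=3,fy=3)]))
"
```

```text
scene [([174, 13, 30, 25, 171], [188.96, 22.39]), ([144, 112, 18, 14, 204], [152.66, 118.15]), ([307, 237, 30, 10, 192], [321.61, 242.1])]
top [([330, 125, 4, 10, 26], [331.54, 129.5]), ([165, 146, 22, 21, 272], [174.93, 154.47])]
[[ 0.711  0.496  0.498]
 [ 0.406 -0.869  0.284]
 [ 0.574  0.    -0.819]]
0.13 [0.4811 0.314  0.3072]
0.1 [0.496  0.3225 0.2826]
0.02 [0.5359 0.3452 0.2171]
0 [0.5458 0.3509 0.2007]
t 6.3 tcp [ 0.6522 -0.1242  0.3245] open 0.591 F [-0.3 -0.5 -3.2] q [-0.37  0.36  1.34  0.    1.44 -0.18]
shift cm (tool): [-24.58 -40.2    2.67]
rotvec deg (tool): [ 12.26  33.7  -39.27]
[[150.7 116.2]
 [157.2 146.6]]
[[337.2 126.7]
 [331.6 134.6]]
```

View pics/c.png

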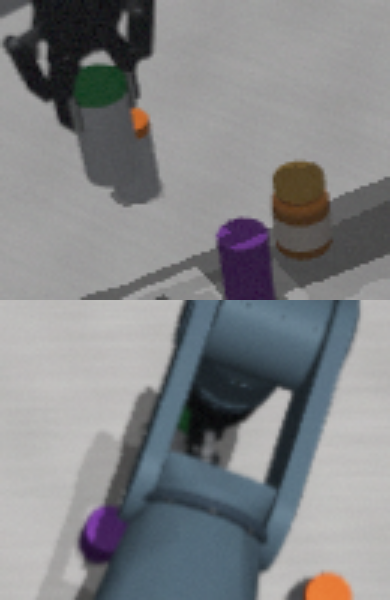

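```bash
python3 -c "
from plan import *
import pickle
C=pickle.load(open('C1.pkl','rb'));c=C['scene'];b=(135,100,180,160)
o_,e,Rm=st(); Cf=Rm@np.diag([1,-1,-1])
g=green(c['color'])[b[1]:b[3],b[0]:b[2]]
def mk(p):
    o=e+Rm@np.array(p); return hullmask(c,[np.r_[circ(o,Cf,.026,.1),circ(o,Cf,.026,.086)]],b)
for p in([0,0,.129],[0,0,.124],[.0,0,.134],[.01,0,.129],[0,.01,.129],[0,-.005,.134],[.005,-.005,.134]):
    m=mk(p);y,x=np.mgrid[b[1]:b[3],b[0]:b[2]];print(p,((m-g)**2).sum().round(1),(x*m).sum()/m.sum(),(y*m).sum()/m.sum(),m.sum())
print(g.sum(),o_['time_s'])
o2=ctrl.get_obs();print(o2['eef_pos'],o2['dq'])
cv2.imwrite('pics/d.png',cv2.resize(c['color'][80:170,120:210],None,fx=6,fy=6,interpolation=2))
"
```

```text
[0, 0, 0.129] 52.9 151.17147868105698 118.58885044418732 259.02777
[0, 0, 0.124] 73.3 150.84156507322314 116.9768664175538 260.52777
[0.0, 0, 0.134] 89.6 151.52463031467283 120.19513457354462 258.22223
[0.01, 0, 0.129] 144.6 147.9697566050025 120.01429055156903 262.5833
[0, 0.01, 0.129] 112.5 149.09628625441275 117.13120990682617 256.13892
[0, -0.005, 0.134] 112.3 152.56920193035134 120.92430122168935 259.08334
[0.005, -0.005, 0.134] 144.6 150.98086112706852 121.64454854178311 261.16666
205 6.3
[ 0.65224776 -0.12421495  0.32452175] [-8.42913060e-05  7.29567980e-03  7.41809269e-04 -4.53281031e-04
  8.31761835e-04 -9.32472806e-04]
```

View pics/d.png

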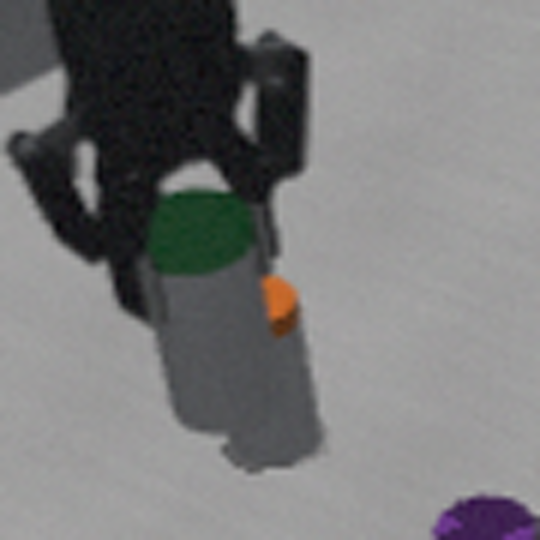

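>>> move_arm --rows "-0.8 -1.2 -1.2 0 0 0 0; -1.6 -2.4 -1.2 0 0 0 0; -1.6 -2.4 -1.2 0 0 0 0; -1.6 -2.4 0 0 0 0 0; -1.6 -2.4 0 0 0 0 0; -1.6 -2.4 0 0 0 0 0; -1.6 -2.4 0 0 0 0 0; -1.6 -2.4 0 0 0 0 0; -1.6 -2.4 0 0 0 0 0; -1.6 -2.4 0 0 0 0 0; -1.6 -2.4 0 0 0 0 0; -1.6 -2.4 0 0 0 0 0; -1.6 -2.4 0 0 0 0 0; -1.6 -2.4 0 0 0 0 0; -1.6 -2.4 0 0 0 0 0; -1.6 -2.4 0 0 0 0 0; -0.8 -1.2 0 0 0 0 0; 0 0 0 0 0 0 0"

```text
time_s: 8.1
eef_pos: [0.4722, 0.3023, 0.3628]
eef_rot: [-0.0, 0.996, -0.093, -0.0]
wrist_force: [0.4, -0.7, -2.2]
opening: 0.584
```

>>> move_arm --rows "0 0 0 1.2 3.4 -3.9 0; 0 0 0 1.2 3.4 -3.9 0; 0 0 0 1.2 3.4 -3.9 0; 0 0 0 1.2 3.4 -3.9 0; 0 0 0 1.2 3.4 -3.9 0; 0 0 0 1.2 3.4 -3.9 0; 0 0 0 1.2 3.4 -3.9 0; 0 0 0 1.2 3.4 -3.9 0; 0 0 0 1.2 3.4 -3.9 0; 0 0 0 1.2 3.4 -3.9 0; 0 0 0 0 0 0 0; 0 0 0 0 0 0 0"

```text
time_s: 9.3
eef_pos: [0.4737, 0.2997, 0.3627]
eef_rot: [-0.073, 0.922, 0.241, 0.294]
wrist_force: [0.0, 0.4, -2.3]
opening: 0.586
```

```bash
python3 -c "
from plan import *
goal(tcp(.11),G)"
```

```text
t 9.3 tcp [0.4737 0.2997 0.3627] open 0.586 F [ 0.   0.4 -2.3] q [ 0.3  -0.2   1.96  0.16  0.79 -0.29]
shift cm (tool): [-2.12 -0.95  7.31]
rotvec deg (tool): [ 0.62 -0.22 -0.2 ]
```

>>> move_arm --rows "-1 -0.5 1 0.6 -0.2 -0.2 0; -1.1 -0.5 1.2 0 0 0 0; 0 0 1.7 0 0 0 0; 0 0 1.7 0 0 0 0; 0 0 1.7 0 0 0 0; 0 0 0 0 0 0 0; 0 0 0 0 0 0 0"

```text
time_s: 10.0
eef_pos: [0.4899, 0.3217, 0.2899]
eef_rot: [-0.078, 0.922, 0.246, 0.29]
wrist_force: [0.7, 0.2, -3.0]
opening: 0.589
```

```bash
python3 -c "
from plan import *
goal(tcp(.11),G)
import pickle
C={n:ctrl.camera(n) for n in('scene','top')}
pickle.dump(C,open('C2.pkl','wb'))
o_,e,Rm=st(); Cf=Rm@np.diag([1,-1,-1]); m=e+Rm@[0,0,.129]
ims=[]
for n in C:
    im=C[n]['color'].copy(); x0,y0=int(proj(C[n],m)[0][0])-50,int(proj(C[n],m)[0][1])-50
    im=cv2.resize(im[y0:y0+100,x0:x0+100],None,fx=4,fy=4,interpolation=2)
    raw=im.copy()
    for P,col in((circ(m,Cf,.026,0),(0,0,255)),(circ(m,Cf,.026,.1),(0,0,255)),(circ(o,H,.012,.081),(255,0,0)),(circ(o,H,.038,0),(255,0,0))):
        cv2.polylines(im,[((proj(C[n],P)-[x0,y0]+.5)*4).astype(int)],True,col,1)
    ims.append(im)
    print(n,x0,y0,blobs(C[n]['color']))
cv2.imwrite('pics/e.png',np.hstack(ims))
"
```

```text
t 10.0 tcp [0.4899 0.3217 0.2899] open 0.589 F [ 0.7  0.2 -3. ] q [ 0.33 -0.05  1.98  0.19  0.62 -0.31]
shift cm (tool): [ 0.04  0.24 -0.07]
rotvec deg (tool): [-0.1   0.02  0.13]
scene 275 146 [([126, 1, 89, 36, 1046], [170.42, 16.0]), ([133, 37, 6, 16, 35], [135.06, 44.2]), ([166, 43, 4, 13, 21], [167.05, 49.0]), ([188, 46, 4, 12, 27], [189.63, 50.81]), ([137, 58, 7, 22, 46], [140.11, 68.3]), ([319, 157, 7, 6, 35], [321.71, 159.31]), ([334, 158, 6, 5, 26], [336.88, 159.96]), ([307, 237, 30, 10, 198], [321.48, 242.14])]
top 128 117 [([165, 146, 22, 20, 261], [174.81, 154.07]), ([184, 172, 9, 8, 32], [189.09, 175.41]), ([175, 176, 4, 10, 21], [176.29, 181.38])]
```

View pics/e.png

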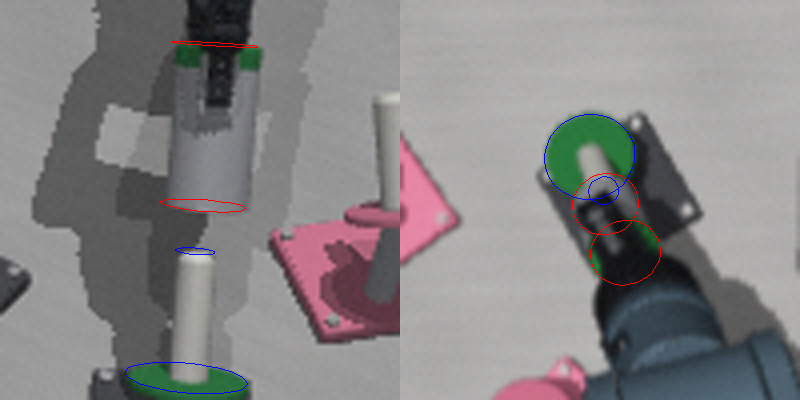

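The fit overlays match the collar and the peg tip. The cup sits about 3–4 px (magnified) to the right of where I predicted, so I shift it sideways (+y tool) before sliding on.

>>> move_arm --rows "0 0.4 0 0 0 0 0; 0 0 1 0 0 0 0; 0 0 1 0 0 0 0; 0 0 1 0 0 0 0; 0 0 1 0 0 0 0; 0 0 1 0 0 0 0; 0 0 0 0 0 0 0; 0 0 0 0 0 0 0"

```text
time_s: 10.9
eef_pos: [0.5173, 0.3325, 0.2495]
eef_rot: [-0.077, 0.921, 0.246, 0.291]
wrist_force: [-0.4, 0.4, -1.8]
opening: 0.589
```

```bash
cat > see.py <<'E'
from plan import *
import sys
goal(tcp(float(sys.argv[1])),G)
C={n:ctrl.camera(n) for n in('scene','top')}
o_,e,Rm=st(); Cf=Rm@np.diag([1,-1,-1]); m=e+Rm@[0,0,.129]
d=H.T@(m-o); print('mouth in holder frame mm',(d*1000).round(1))
ims=[]
for n in C:
    x0,y0=(proj(C[n],o)[0]-50).astype(int); y0-=15
    im=cv2.resize(C[n]['color'][y0:y0+100,x0:x0+100],None,fx=4,fy=4,interpolation=2)
    if len(sys.argv)<4:
      for P,col in((circ(m,Cf,.026,0),(0,0,255)),(circ(m,Cf,.026,.1),(0,0,255)),(circ(o,H,.012,.081),(255,0,0)),(circ(o,H,.038,0),(255,0,0))):
        cv2.polylines(im,[((proj(C[n],P)-[x0,y0]+.5)*4).astype(int)],True,col,1)
    ims.append(im)
cv2.imwrite('pics/'+sys.argv[2]+'.png',np.hstack(ims))
E
python3 see.py 0.03 f
```

```text
t 10.9 tcp [0.5173 0.3325 0.2495] open 0.589 F [-0.4  0.4 -1.8] q [ 0.33  0.07  1.95  0.21  0.53 -0.34]
shift cm (tool): [-0.03 -0.18  2.95]
rotvec deg (tool): [-0.07 -0.07  0.15]
mouth in holder frame mm [-1.2  1.8 60.1]
```

View pics/f.png

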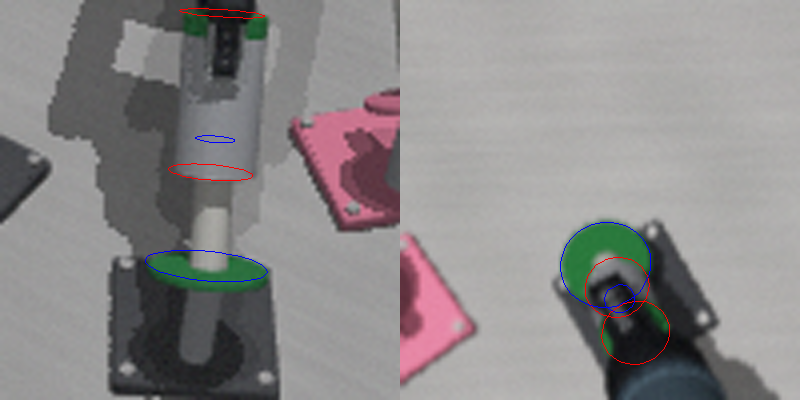

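The peg enters near the mouth's centre (peg x≈213, mouth centre ≈216 in the left panel), with no contact force. I keep sliding.

>>> move_arm --rows "0 0 1 0 0 0 0; 0 0 1 0 0 0 0; 0 0 1 0 0 0 0; 0 0 1 0 0 0 0; 0 0 0.6 0 0 0 0; 0 0 0 0 0 0 0; 0 0 0 0 0 0 0"

```text
time_s: 11.7
eef_pos: [0.5403, 0.3456, 0.2122]
eef_rot: [-0.077, 0.921, 0.246, 0.291]
wrist_force: [0.4, 0.3, -1.3]
opening: 0.587
```

```bash
python3 see.py 0.0 g x
```

```text
t 11.7 tcp [0.5403 0.3456 0.2122] open 0.587 F [ 0.4  0.3 -1.3] q [ 0.34  0.19  1.9   0.23  0.46 -0.35]
shift cm (tool): [-0.05 -0.18  1.37]
rotvec deg (tool): [-0.07 -0.1   0.15]
mouth in holder frame mm [-1.3  1.8 14.2]
```

View pics/g.png

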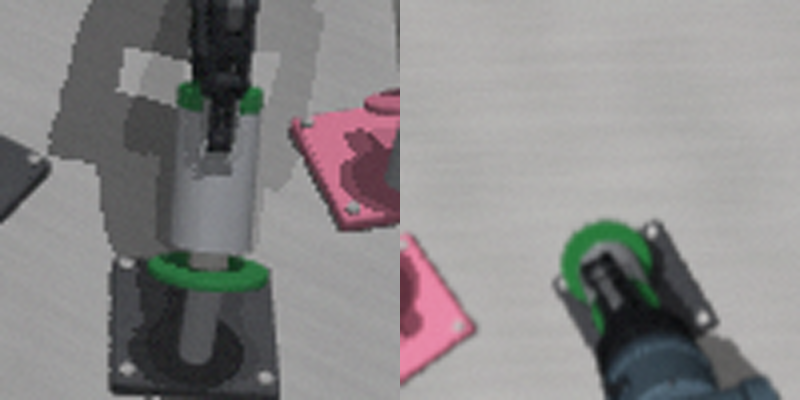

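>>> move_arm --rows "0 0 0.3 0 0 0 0; 0 0 0.3 0 0 0 0; 0 0 0.3 0 0 0 0; 0 0 0.1 0 0 0 0; 0 0 0 0 0 0 0; 0 0 0 0 0 0 0"

```text
time_s: 12.4
eef_pos: [0.5453, 0.3485, 0.2043]
eef_rot: [-0.077, 0.921, 0.246, 0.292]
wrist_force: [-0.6, -0.0, -2.2]
opening: 0.589
```

```bash
python3 see.py 0.0 i x
```

```text
t 12.4 tcp [0.5453 0.3485 0.2043] open 0.589 F [-0.6 -0.  -2.2] q [ 0.35  0.21  1.89  0.24  0.44 -0.36]
shift cm (tool): [-0.07 -0.19  0.4 ]
rotvec deg (tool): [-0.06 -0.13  0.15]
mouth in holder frame mm [-1.1  1.7  4. ]
```

View pics/i.png

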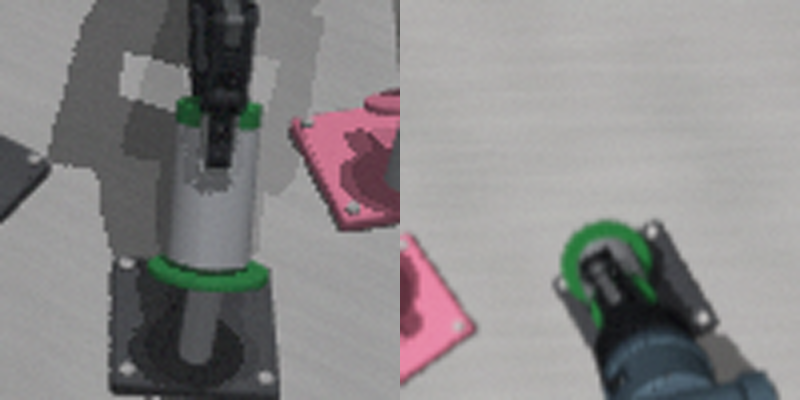

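>>> move_arm --rows "0 0 0.1 0 0 0 0; 0 0 0.1 0 0 0 0; 0 0 0 0 0 0 0; 0 0 0 0 0 0 0"

```text
time_s: 12.9
eef_pos: [0.5463, 0.349, 0.2027]
eef_rot: [-0.077, 0.921, 0.246, 0.292]
wrist_force: [0.4, 0.2, -2.2]
opening: 0.584
```

>>> move_arm --rows "0 0 0.1 0 0 0 0; 0 0 0.1 0 0 0 0; 0 0 0 0 0 0 0; 0 0 0 0 0 0 0"

```text
time_s: 13.3
eef_pos: [0.5473, 0.3496, 0.201]
eef_rot: [-0.077, 0.921, 0.246, 0.292]
wrist_force: [0.6, -0.4, -2.8]
opening: 0.584
```

>>> move_arm --rows "0 0 0 0 0 0 0.7; 0 0 0 0 0 0 0.8; 0 0 0 0 0 0 0.9; 0 0 0 0 0 0 1; 0 0 0 0 0 0 1; 0 0 0 0 0 0 1; 0 0 0 0 0 0 1; 0 0 0 0 0 0 1; 0 0 0 0 0 0 1"

```text
time_s: 14.2
eef_pos: [0.5473, 0.3496, 0.2011]
eef_rot: [-0.077, 0.921, 0.246, 0.292]
wrist_force: [-1.3, 0.7, 0.2]
opening: 0.999
```

```bash
python3 see.py 0.0 j x
```

```text
t 14.2 tcp [0.5473 0.3496 0.2011] open 0.999 F [-1.3  0.7  0.2] q [ 0.35  0.22  1.89  0.24  0.43 -0.36]
shift cm (tool): [-0.07 -0.19 -0.  ]
rotvec deg (tool): [-0.06 -0.13  0.15]
mouth in holder frame mm [-1.   1.7 -0. ]
```

View pics/j.png

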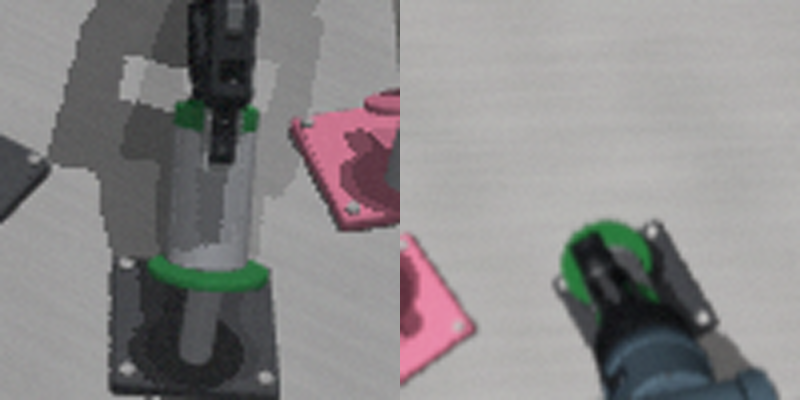

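The cup stays on the peg. I shift the open jaws slightly toward the sag side, then back out along the axis.

>>> move_arm --rows "-0.3 0 0 0 0 0 1; -0.3 0 0 0 0 0 1; 0 0 0 0 0 0 1; 0 0 0 0 0 0 1"

```text
time_s: 14.7
eef_pos: [0.5429, 0.3471, 0.1975]
eef_rot: [-0.077, 0.921, 0.246, 0.292]
wrist_force: [1.2, -0.1, -0.7]
opening: 1.0
```

>>> move_arm --rows "0 0 -0.5 0 0 0 1; 0 0 -1 0 0 0 1; 0 0 -1 0 0 0 1; 0 0 -1 0 0 0 1"

```text
time_s: 15.1
eef_pos: [0.5252, 0.337, 0.2275]
eef_rot: [-0.078, 0.921, 0.246, 0.292]
wrist_force: [-0.1, 0.8, 0.7]
opening: 1.0
```

```bash
python3 see.py 0.0 k x
```

```text
t 15.1 tcp [0.5252 0.337  0.2275] open 1.0 F [-0.1  0.8  0.7] q [ 0.34  0.13  1.94  0.23  0.48 -0.35]
shift cm (tool): [ 0.49 -0.19  3.62]
rotvec deg (tool): [-0.05 -0.18  0.16]
mouth in holder frame mm [ 3.3  1.9 36.7]
```

View pics/k.png

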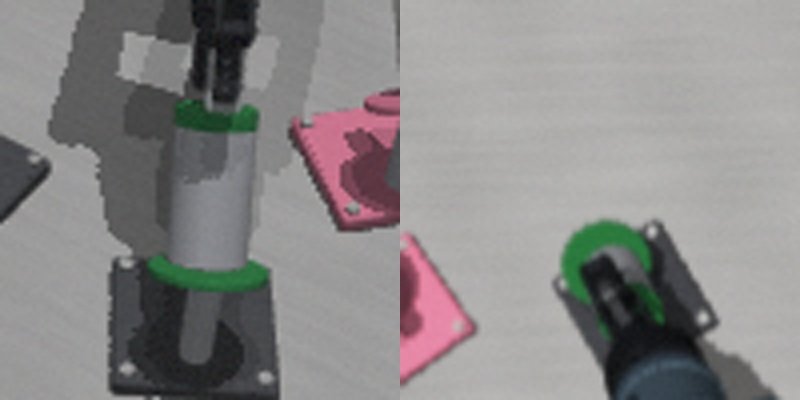

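The cup stays put with its rim at the collar, and the force is near zero. I back off fully.

>>> move_arm --rows "0 0 -1.5 0 0 0 1; 0 0 -2 0 0 0 1; 0 0 -2 0 0 0 1; 0 0 -2.5 0 0 0 1; 0 0 -2.5 0 0 0 1; 0 0 -2.5 0 0 0 1; 0 0 -2.5 0 0 0 1; 0 3 -1 0 0 0 1; 0 3 -1 0 0 0 1; 0 3 -1 0 0 0 1; 0 3 -1 0 0 0 1; 0 3 0 0 0 0 1; 0 0 0 0 0 0 1; 0 0 0 0 0 0 1; 0 0 0 0 0 0 1"

```text
time_s: 16.7
eef_pos: [0.5024, 0.1519, 0.3856]
eef_rot: [-0.078, 0.921, 0.246, 0.291]
wrist_force: [0.1, 0.6, 0.7]
opening: 1.005
```

```bash
python3 see.py 0.0 l x; python3 -c "
from bench import ctrl
import cv2,numpy as np
C=[ctrl.camera(n)['color'] for n in('scene','top')]
cv2.imwrite('pics/m.png',np.hstack([cv2.resize(C[0][100:300,130:440],(400,258)),cv2.resize(C[1][100:260,80:400],(400,200)).copy() if 0 else cv2.resize(C[1][100:306,80:400],(400,258))]))"
```

```text
t 16.7 tcp [0.5024 0.1519 0.3856] open 1.005 F [0.1 0.6 0.7] q [-0.1  -0.3   1.99  0.41  0.98 -0.77]
shift cm (tool): [  0.57 -15.09  22.99]
rotvec deg (tool): [-0.1  -0.11  0.16]
mouth in holder frame mm [  5.2 150.7 229.6]
```

View pics/l.png

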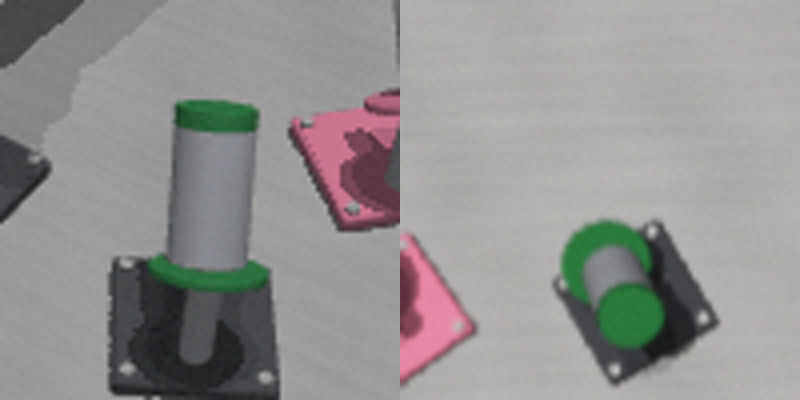

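View pics/m.png

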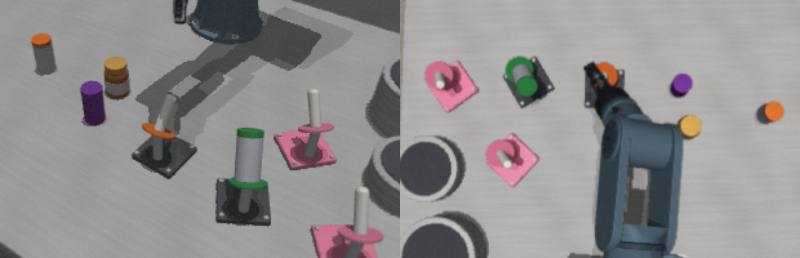

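The cup hangs on the peg with its rim on the green collar (left panel ~(210,265)), steady across three pictures. The orange cup and the jar look unmoved, and the gripper is clear. I hand in.

```bash
python3 -c "
from bench import ctrl
print(ctrl.hand_in(), ctrl.get_obs()['time_s'])"
```

```text
the job is handed in; nothing more can be done
the job is handed in; nothing more can be done
```

The green-ended cup is hanging on the slanted arm of the green stand with its rim resting on the green collar. I handed the job in at about 17 s of the 38 s allowed.

I gripped the cup from above, lifted it, tilted it in line with the arm and slid it down the arm while still holding it. By my estimate the rim was within about 2 mm of the collar when I let go. I then backed the gripper off along the arm and moved it clear.

**Last checks:**
- **Hang:** the pictures after release show the rim on the collar and the cup not moving.
- **Force:** the wrist force stayed within about 7 N at every reading, and was near zero after release.
- **Bystanders:** the orange-ended cup and the honey jar look unmoved in both views. I compared them by eye and did not measure them.
- **Disagreement:** before the slide, the held cup appeared 3–4 mm to one side in the scene view but only about 1 mm in the top view. I shifted it sideways by 4 mm, between the two readings. The peg then entered near the centre of the mouth.
- **Not felt:** I never felt the rim touch the collar before release, so the contact is judged from the pictures only.

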